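Pack a lunch box in two layers

TASK

Pack the steel lunch box in layers: take out the salt shaker that was left in it and put that down on the free worktop, set every white snack tub upright side by side on its floor, then draw the taller divider plate up out of the slotted holder and lay it flat over the tubs, with both ends resting on the ledges inside the box, and last stand every cardboard carton upright on the divider inside the box. Leave the lower spare plate in the holder, and leave the other kitchen things alone.

Things in the scene. Friction and masses are not known exactly. Their poses are not given: they have to be found in the camera images.
- lunch_box: open steel lunch box fixed on the worktop (left or right), outside 132 x 216 x 74 mm (its x, y, z), walls and floor 4 mm; origin centre of underside, z up, x roughly away from the robot. At each short end (y = 88 to 104 mm either way) a solid step, its top a ledge 56 mm above the origin. So the well below is 124 (x) by 176 (y) mm, and above the ledges 124 by 208 mm
- holder: wooden slotted holder fixed on the worktop, 104 x 220 x 62 mm; origin centre of underside, z up. Two upright slots 11 mm wide at x = +30 and -30 mm run along its y; plates stand in them 8 mm above the origin, guided at their two ends by ribs up to 58 mm high, so they come out upward only
- divider: the divider plate: stiff aluminium, 8 mm thick (its x), 196 mm wide (its y), 110 mm high (its z), 150 g, both faces alike. At the start it stands upright in one of the two slots of the holder, x horizontal; origin at the middle of its lower edge, so its upper edge is at z = 110 mm
- divider_mid (a point): the middle of the divider plate, 55 mm from its lower edge
- low_plate: a spare plate like the divider but only 75 mm high (8 x 196 x 75 mm), standing in the holder's other slot, 60 mm from the divider; origin at the middle of its lower edge. Too narrow to cover the box: not wanted
- tub_1: one of up to three alike low white snack tubs with grey lid, 60 (x) x 50 (y) x 48 (z) mm, 100 g; the lid, the top 8 mm, stands 1 mm proud all round; origin at the centre of its underside, z up. For the lower layer. May be absent
- tub_2: one of up to three alike low white snack tubs with grey lid, 60 (x) x 50 (y) x 48 (z) mm, 100 g; the lid, the top 8 mm, stands 1 mm proud all round; origin at the centre of its underside, z up. For the lower layer. May be absent
- tub_3: one of up to three alike low white snack tubs with grey lid, 60 (x) x 50 (y) x 48 (z) mm, 100 g; the lid, the top 8 mm, stands 1 mm proud all round; origin at the centre of its underside, z up. For the lower layer. May be absent
- carton_1: one of up to three alike cardboard snack cartons with a paper band, 60 (x) x 44 (y) x 50 (z) mm, 80 g; origin at the centre of its underside, z up. For the upper layer. May be absent
- carton_2: one of up to three alike cardboard snack cartons with a paper band, 60 (x) x 44 (y) x 50 (z) mm, 80 g; origin at the centre of its underside, z up. For the upper layer. May be absent
- carton_3: one of up to three alike cardboard snack cartons with a paper band, 60 (x) x 44 (y) x 50 (z) mm, 80 g; origin at the centre of its underside, z up. For the upper layer. May be absent
- garlic: bulb of garlic at the back, about 60 mm; not wanted
- shaker: salt shaker, round, 44 mm wide to 70 mm height and narrower above, 90 mm high, 100 g; origin at the centre of its underside, z up. At the start it stands on the floor inside the lunch box
- lemon: lemon at the back, not wanted
- mug: mug at the front right, not wanted
- jar: spread jar with a red lid at the front left, not wanted
- spice: spice jar at the front right, not wanted

How it is judged:
On the way, in this order (a step that is already met when the one before it is completed fails the run):
1. every tub present stands upright on the floor of the lunch box (x of tub_1 in the frame of lunch_box between -0.036 and 0.036 m and y of tub_1 in the frame of lunch_box between -0.072 and 0.072 m and z of tub_1 in the frame of lunch_box between -0.002 and 0.012 m and angle between each of tub_1, tub_2, tub_3's own z axis and vertical below 0.12 rad and linear speed of each of tub_1, tub_2, tub_3 below 0.03 m/s and x of tub_2 in the frame of lunch_box between -0.036 and 0.036 m and y of tub_2 in the frame of lunch_box between -0.072 and 0.072 m and z of tub_2 in the frame of lunch_box between -0.002 and 0.012 m and x of tub_3 in the frame of lunch_box between -0.036 and 0.036 m and y of tub_3 in the frame of lunch_box between -0.072 and 0.072 m and z of tub_3 in the frame of lunch_box between -0.002 and 0.012 m), for 0.2 s.
2. the divider lies flat on both ledges, over the tubs (all of step 1 and x of divider_mid in the frame of lunch_box between -0.013 and 0.013 m and y of divider_mid in the frame of lunch_box between -0.011 and 0.011 m and z of divider_mid in the frame of lunch_box between 0.056 and 0.064 m and angle between the x axis of divider and the z axis of lunch_box, either way round below 0.05 rad and linear speed of divider below 0.03 m/s), for 0.2 s.
At the end, for the whole second after the job is handed in: Tubs upright (0.12 rad) on the box floor; divider flat (0.05 rad) on both ledges, its middle 56 to 64 mm up and within 13 mm (x), 11 mm (y) of centre; cartons upright (0.12 rad) on the divider inside the box; shaker on the worktop outside the box (over 83 mm from its centre); all at rest (all of step 2 and x of carton_1 in the frame of lunch_box between -0.038 and 0.038 m and y of carton_1 in the frame of lunch_box between -0.088 and 0.088 m and z of carton_1 in the frame of lunch_box between 0.057 and 0.071 m and angle between each of carton_1, carton_2, carton_3's own z axis and vertical below 0.12 rad and linear speed of each of carton_1, carton_2, carton_3, shaker below 0.03 m/s and x of carton_2 in the frame of lunch_box between -0.038 and 0.038 m and y of carton_2 in the frame of lunch_box between -0.088 and 0.088 m and z of carton_2 in the frame of lunch_box between 0.057 and 0.071 m and x of carton_3 in the frame of lunch_box between -0.038 and 0.038 m and y of carton_3 in the frame of lunch_box between -0.088 and 0.088 m and z of carton_3 in the frame of lunch_box between 0.057 and 0.071 m and horizontal distance between shaker and lunch_box above 0.083 m and height (world z) of shaker between -0.01 and 0.05 m); the robot touches nothing.
It fails at once if the spare plate is moved more than 30 mm (distance of low_plate from where it was at the start of the episode above 0.03 m).
It fails at once if the lemon, garlic, mug, jar or spice jar is moved more than 50 mm (distance of any of lemon, garlic, mug, jar, spice from where it was at the start of the episode above 0.05 m).
Of tub_1, tub_2, tub_3 only 2 to 3 are there at a start; the rules pass over those that are not, and their reading is None.
Of carton_1, carton_2, carton_3 only 2 to 3 are there at a start; the rules pass over those that are not, and their reading is None.
At some moment in a run one of tub_1, tub_2, tub_3, carton_1, carton_2, carton_3 may be knocked a few centimetres aside while the robot is not near it.
It also fails if it takes over 210 s, if anything falls off the work surface, if the arm or the gripper's body presses on something with over 40 N, if the wrist force passes 120 N, or if a joint passes its speed limit or range.

ROBOT

A 6-joint arm with a two-finger parallel gripper is mounted at the origin on a cart in front of the work surface, level with it; the furniture and walls round the work are solid. World frame = base frame: x ahead of the robot, y to its left, z up, the work surface at z = 0. Lengths are in m, angles in rad, forces in N, time in s.
With the tool pointing down it reaches from about 0.325 to 0.85 m from the base axis. Payload 15.5 kg.
Tool frame: the origin (TCP) lies where the fingers leave the gripper's body, on its centre line; the fingertips stand 78 mm ahead of it and the grasp point (between the pads) lies 60 mm ahead of it (env.grasp_offset is the distance from the TCP to the grasp point, in m); z points along the fingers, y is the line along which they close (so a half turn about z gives the same grasp; the last joint's range is limited). The gripper opens to 91 mm and grips with 3 to 60 N. Pads are 32 mm wide; open, the fingers measure 118 mm over their backs; the gripper's body (76 mm by 178 mm) begins 60 mm behind the grasp point.
Start: joints at [1.125, 0.494, 1.345, -0, 1.302, -0.096], TCP at [0.215, 0.587, 0.292] pointing down, gripper open.
Joint ranges: [-2.91, 2.91], [-0.82, 2.16], [0.22, 2.67], [-1.22, 4.37], [0.12, 2.79], [-3.08, 3.08]. Speed limits (rad/s): [1.89, 1.89, 2.57, 3.01, 3.01, 3.01].

INTERFACE

Orientations are given as a unit quaternion [x, y, z, w].
In Python, from plant import env, cams, finish_job, nets gives the robot as it stands.
- The arm moves only by the tool step_arm, never from a script. Its argument "series" is a list of rows, each a list of 2 entries, a list of its own where there are three numbers: the shift along the tool's x, y, z in m, then the turn about the tool's z in rad. In form: [[[x, y, z], roll], ...]. A call has 1 to 10 rows; each row shifts and turns the commanded pose from where the row before left it, along the tool's axes as they then stand; what a row does not reach is not made up. A row lasts 1/8 s, in which the tool goes at most 62.5 mm and 10.7 degrees, less where a joint would pass 70% of its speed; a pose out of reach is approached as far as the arm can. A call with a gripper value outside its range is refused whole. "grip" is the opening, from -1 (shut) to 1 (fully open), so that 0 is half open, set as the call begins (left out, the last holds). The fingers move at their own pace and stop on an object; "force" is the grip in N (left out, the last holds). Time passes only in rows, so rows that do not move let the fingers close. It gives the time, the measured TCP pose, the force, the opening and the grip force at its end, in the units of the state.
- env.get_state(): the state, without advancing time (a new reading comes with each control period).
- cams.snapshot(name): name is "side" or "top"; returns a dict with "color" (480x640x3 uint8, red, green, blue), "vertical_fov" (degrees; the focal length in pixels is half the picture's height over the tangent of half this angle, whatever the lens; pixels are square), "cx", "cy" (the principal point, pixels), "R" (3x3) and "t" (3): a world point X has camera coordinates R X + t. Camera axes: x right, y down, z forward; pixel columns grow to the right and rows downward; lengths in m; the calibration is good to about 2 mm. A picture is of the moment at which its call begins. There is no depth.
- finish_job(): hands the job in; it is judged then, once.
Trained networks look in the newest picture that a camera, given by its name, has taken for a name from the list of things; names that differ only in an ending like _2 or _b are one class to them, and where a whole thing is asked for, a point or a joint stands for the part that bears it (a point fixed in the world has none). Each returns a list of dicts, best first, with "p" (0 to 1); they miss things now and then, are a little off and sometimes report something else, mostly with a low value. They report only what shows in the picture. A call takes as long as a camera call.
- nets.recognise(camera, name): "box" ([left, top, width, height] in pixels, round what is visible of it).
- nets.regions_of(camera, name): "region" (480x640 bool, what is visible of it) and "box" ([left, top, width, height] in pixels, round what is visible of it).
- nets.spot_point(camera, name): "centre" ([row, column] in pixels: a listed point, or the origin of a listed thing).
The state is a dict: "time_s": time; "joint_pos": joint angles; "joint_vel": joint speeds; "joint_torque": joint torques, N m; "ee_pos": TCP position; "tool_rot": TCP orientation; "contact_force": force on the tool from outside, world axes, zero at the start; "ft_torque": the same for the moment, N m; "grip_width": finger opening in m; "grip_force": force on a finger pad.
Only numpy, scipy, OpenCV 4.12 (cv2) and the standard library are available. Lean on these libraries where they do the work, as an engineer would, in place of code of your own. Each camera call takes 0.05 s, during which the arm holds its last target. There are 200 camera calls.

## Working session

There is one attempt and no reset: what is moved stays moved. The work goes in short steps, Python scripts to look and compute and a tool call to move; the robot and the scene stay as the last step left them, time stands still between calls to the robot, and variables do not carry over. Pictures are saved under pics/ and viewed, at most 17 in all, crops included, and the job is handed in when it is done.

Besides the shell and the picture viewer there is one more tool, called as name([rows], argument=value, ...), one row to a line, values as JSON. step_arm: Moves the arm, as the interface text tells. Its arguments: {"type":"object","properties":{"series":{"type":"array"},"grip":{"type":"number"},"force":{"type":"number"}},"required":["series"]}

```bash
mkdir -p pics; ls; python3 - <<'E'
from plant import env,cams,nets
import cv2
print(env.get_state())
for c in ("top","side"):
    s=cams.snapshot(c); cv2.imwrite(f"pics/{c}0.png",s["color"][:,:,::-1])
    print(c,s["vertical_fov"],s["cx"],s["cy"],s["R"],s["t"])
    for n in ["lunch_box","holder","divider","low_plate","tub_1","carton_1","shaker","garlic","lemon","mug","jar","spice"]:
        print(n,[(round(d["p"],2),[round(float(v)) for v in d["box"]]) for d in nets.recognise(c,n)][:5],[(round(d["p"],2),[round(float(v)) for v in d["centre"]]) for d in nets.spot_point(c,n)][:5])
E
```

```text
pics
{'time_s': 0.0, 'joint_pos': array([ 1.12447451e+00,  4.94204979e-01,  1.34613514e+00,  2.06741791e-05,
        1.30249394e+00, -9.54977016e-02]), 'joint_vel': array([ 1.12872073e-04, -2.74499353e-04,  3.53432684e-05, -1.39200034e-03,
       -2.53948274e-04,  2.83053099e-04]), 'joint_torque': array([-8.44955757e-04, -8.78829002e+01, -3.81843925e+01,  7.06806988e-02,
        5.31027059e-02, -1.41856358e-04]), 'ee_pos': array([0.21466189, 0.58667654, 0.29162329]), 'tool_rot': array([ 1.74516558e-01,  9.84654044e-01, -5.95399075e-04, -1.75707617e-04]), 'contact_force': array([-0.31773062, -0.26897584,  0.68347702]), 'ft_torque': array([0.02771813, 0.01058438, 0.07479547]), 'grip_force': 0.0, 'grip_width': 0.09124999132254169}
top 49.83959162419358 307.74256929786935 240.78316409451187 [[-0.46506998 -0.88527008 -0.00260954]
 [-0.84552374  0.44505906 -0.29497803]
 [ 0.26229662 -0.134979   -0.95550047]] [0.21363782 0.52866744 1.38446769]
lunch_box [(0.84, [190, 225, 90, 83])] [(0.79, [270, 236])]
holder [(0.67, [284, 197, 86, 62])] [(0.61, [225, 326])]
divider [(0.76, [285, 193, 64, 3
[... 1101 characters left out ...]
, 214, 14, 44])] [(0.66, [261, 287])]
low_plate [(0.43, [308, 224, 7, 32])] [(0.52, [260, 311])]
tub_1 [(0.63, [352, 302, 27, 31]), (0.56, [345, 257, 25, 18])] [(0.68, [275, 356]), (0.57, [325, 366])]
carton_1 [(0.69, [343, 245, 19, 21]), (0.65, [353, 289, 27, 20])] [(0.73, [308, 368]), (0.52, [264, 350])]
shaker [(0.58, [292, 280, 20, 20])] [(0.88, [316, 299])]
garlic [(0.7, [212, 290, 26, 21])] [(0.61, [310, 226]), (0.28, [274, 356])]
lemon [(0.55, [232, 259, 15, 22])] [(0.84, [274, 236]), (0.45, [308, 223])]
mug [(0.95, [360, 202, 34, 39])] [(0.93, [231, 377]), (0.73, [312, 225])]
jar [(0.69, [212, 289, 26, 23])] [(0.61, [366, 395])]
spice [(0.49, [361, 190, 17, 35])] [(0.71, [222, 365])]
```

```bash
python3 - <<'E'
import cv2
a=cv2.imread("pics/top0.png")[170:400,170:490]; cv2.imwrite("pics/top0c.png",cv2.resize(a,(800,575),interpolation=cv2.INTER_CUBIC))
a=cv2.imread("pics/side0.png")[180:400,180:440]; cv2.imwrite("pics/side0c.png",cv2.resize(a,(709,600),interpolation=cv2.INTER_CUBIC))
E
```

```text
(no output)
```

View pics/top0c.png

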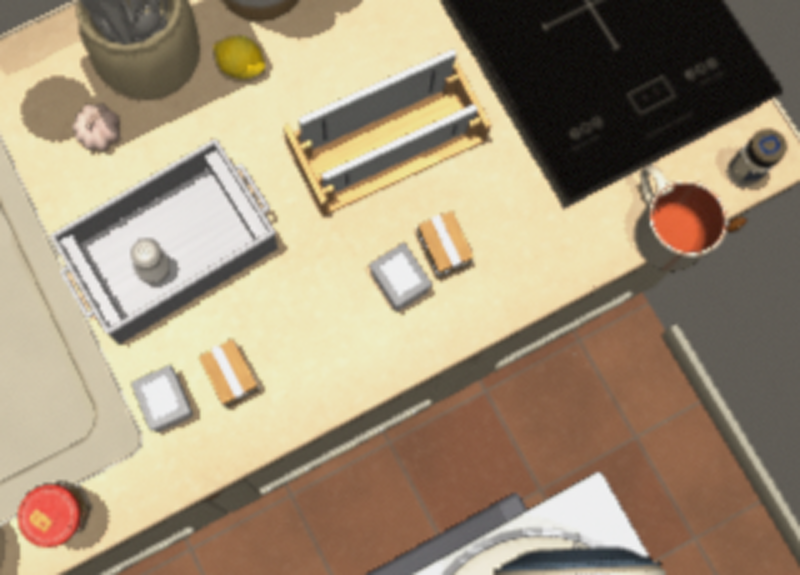

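View pics/side0c.png

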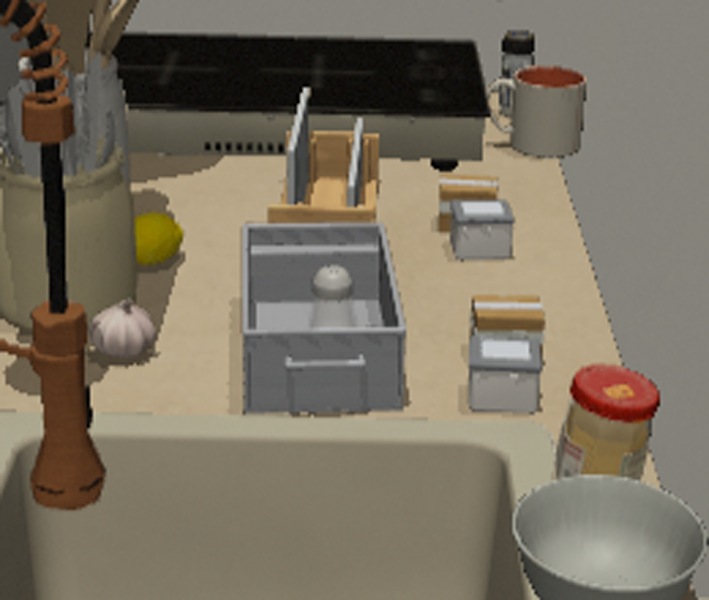

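```bash
cat > h.py <<'E'
from plant import env,cams,nets
import numpy as np,cv2
from scipy.optimize import minimize
from scipy.spatial.transform import Rotation as Ro
D=dict(lunch_box=(.132,.216,.074),holder=(.104,.220,.062),divider=(.008,.196,.110),low_plate=(.008,.196,.075),tub_1=(.062,.052,.048),carton_1=(.06,.044,.05),shaker=(.044,.044,.09))
def snap(): return {c:cams.snapshot(c) for c in("top","side")}
def K(s):
    return 240/np.tan(np.radians(s["vertical_fov"]/2))
def proj(s,P):
    c=P@s["R"].T+s["t"]; return np.c_[s["cx"]+K(s)*c[:,0]/c[:,2],s["cy"]+K(s)*c[:,1]/c[:,2]]
def ray(s,u,v,z):
    d=s["R"].T@np.array([(u-s["cx"])/K(s),(v-s["cy"])/K(s),1]);o=-s["R"].T@s["t"]
    return (o+d*(z-o[2])/d[2])[:2]
def corners(n,x,y,a,z0):
    dx,dy,dz=D[n];c,s=np.cos(a),np.sin(a)
    if n=="shaker":
        t=np.linspace(0,6.28,20);return np.vstack([np.c_[x+r*np.cos(t),y+r*np.sin(t),0*t+z0+h] for r,h in((.022,0),(.022,.07),(.012,.09))])
    return np.array([[x+c*i*dx/2-s*j*dy/2,y+s*i*dx/2+c*j*dy/2,z0+k*dz] for i in(-1,1) for j in(-1,1) for k in(0,1)])
def fit(S,n,regs,x,y,a,z0=0.):
    """regs {cam:mask}; maximises soft overlap of the projected hull with the masks"""
    M={c:cv2.resize(m.astype(np.uint8)*255,None,fx=4,fy=4,interpolation=cv2.INTER_LINEAR)>127 for c,m in regs.items()}
    def cost(p):
        t=0
        for c,m in M.items():
            q=(proj(S[c],corners(n,p[0]/100,p[1]/100,p[2]/10,z0))*4+1.5)
            im=np.zeros(m.shape,np.uint8);cv2.fillConvexPoly(im,cv2.convexHull(np.round(q*16).astype(np.int32)),1,shift=4)
            t+=1-(m&(im>0)).sum()/(m|(im>0)).sum()
        return t/len(M)
    r=None
    for da in(0,.3,-.3):
        q=minimize(cost,[x*100,y*100,(a+da)*10],method="Nelder-Mead",options=dict(initial_simplex=np.array([x*100,y*100,(a+da)*10])+np.array([[0,0,0],[1,0,0],[0,1,0],[0,0,1.5]]),maxiter=150))
        if r is None or q.fun<r.fun:r=q
    return r.x[0]/100,r.x[1]/100,r.x[2]/10,r.fun
def go(x,y,zg,ang):
    """tool move to grasp point (x,y,zg), closing line along world angle ang (mod pi): turn first, then shift"""
    s=env.get_state();R=Ro.from_quat(s["tool_rot"]);Y=R.as_matrix()[:,1];cur=np.arctan2(Y[1],Y[0])
    d=(ang-cur+np.pi/2)%np.pi-np.pi/2; roll=-d
    R2=(R*Ro.from_euler("z",roll))
    sh=R2.inv().apply(np.array([x,y,zg+.060])-s["ee_pos"])
    print("roll",round(roll,3),"shift",sh.round(4),"grasp now",(s["ee_pos"]-[0,0,.06]).round(4),"j6",s["joint_pos"][5].round(2),"t",s["time_s"])
E
python3 - <<'E'
from h import *
S=snap()
for c in S: print(c,"cam pos",(-S[c]["R"].T@S[c]["t"]).round(3))
g=nets
for n,k,z0 in(("lunch_box",1,0),("holder",1,0),("divider",1,.008),("low_plate",1,.008),("shaker",1,.004),("tub_1",2,0),("carton_1",2,0)):
    R={c:[d for d in nets.regions_of(c,n)][:4] for c in S}
    z=z0+D[n][2]/2
    cand={c:[(d,ray(S[c],*(np.argwhere(d["region"])[:,::-1].mean(0)),z),round(d["p"],2)) for d in R[c] if d["region"].any()] for c in S}
    for c in S: print(n,c,[(q[1].round(3),q[2],int(q[0]["region"].sum())) for q in cand[c]])
    for q in cand["top"][:k]:
        m=sorted(cand["side"],key=lambda e:np.linalg.norm(e[1]-q[1]))
        regs={"top":q[0]["region"]}
        a0=-.08
        print("  top fit",np.round(fit(S,n,regs,*q[1],a0,z0),4))
        if m and np.linalg.norm(m[0][1]-q[1])<.05:
            regs["side"]=m[0][0]["region"]; print("  both   ",np.round(fit(S,n,regs,*q[1],a0,z0),4), "side",np.round(fit(S,n,{"side":regs["side"]},*q[1],a0,z0),4))
E
```

```text
top cam pos [0.183 0.141 1.479]
side cam pos [0.571 1.374 0.658]
lunch_box top [(array([0.61 , 0.154]), 0.74, 3945), (array([0.773, 0.168]), 0.37, 291)]
lunch_box side [(array([0.601, 0.173]), 0.57, 3772)]
  top fit [0.6079 0.1546 0.0825 0.104 ]
  both    [0.6053 0.1548 0.0863 0.1198] side [0.6031 0.1569 0.0754 0.101 ]
holder top [(array([ 0.595, -0.127]), 0.8, 1583)]
holder side [(array([ 0.599, -0.16 ]), 0.94, 890)]
  top fit [ 0.6054 -0.1323 -0.0233  0.4858]
  both    [ 0.6026 -0.1319 -0.0334  0.5103] side [ 0.5999 -0.2235 -0.0123  0.4915]
divider top [(array([ 0.639, -0.134]), 0.58, 880)]
divider side [(array([ 0.635, -0.163]), 0.57, 251), (array([0.6  , 0.224]), 0.35, 3604)]
  top fit [ 0.6377 -0.1345 -0.0271  0.1096]
  both    [ 0.6344 -0.1344 -0.0286  0.2486] side [ 0.6337 -0.1308 -0.0296  0.3234]
low_plate top [(array([ 0.578, -0.133]), 0.56, 621)]
low_plate side [(array([ 0.573, -0.155]), 0.5, 108)]
  top fit [ 0.5773 -0.1316 -0.0373  0.1299]
  both    [ 0.5754 -0.1343 -0.0411  0.3788] side [ 0.5729 -0.1475 -0.0309  0.496 ]
shaker top [(array([0.592, 0.182]), 0.73, 237), (ar
[... 346 characters left out ...]
.442, -0.063]), 0.75, 480)]
  top fit [ 0.4496  0.2385 -0.0415  0.081 ]
  both    [ 0.4472  0.2388 -0.0639  0.1373] side [ 0.4442  0.2336 -0.1031  0.147 ]
  top fit [ 0.4472 -0.0644 -0.0331  0.1801]
  both    [ 0.4433 -0.0651 -0.0546  0.1628] side [ 0.442  -0.0653 -0.0805  0.1167]
carton_1 top [(array([ 0.457, -0.127]), 0.78, 355), (array([0.441, 0.158]), 0.57, 397)]
carton_1 side [(array([ 0.458, -0.155]), 0.71, 194), (array([0.433, 0.136]), 0.62, 411)]
  top fit [ 0.4582 -0.1263 -0.1232  0.1585]
  both    [ 0.4556 -0.126  -0.1033  0.375 ] side [ 0.453  -0.1363 -0.0779  0.5809]
  top fit [0.44   0.1582 0.0362 0.0743]
  both    [0.4397 0.1579 0.0139 0.2675] side [0.4318 0.1162 0.0137 0.4126]
```

View pics/top0.png

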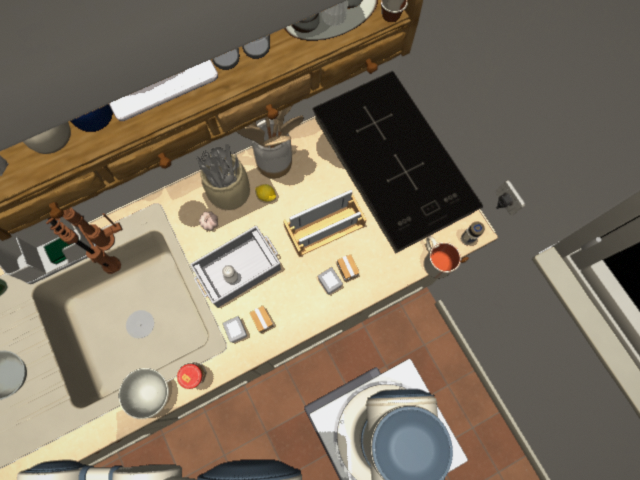

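```bash
python3 -c "
from h import *
go(.592,.182,.16,1.65)"
```

```text
roll -0.43 shift [-0.344  -0.4335  0.0722] grasp now [0.2148 0.587  0.2322] j6 -0.1 t 3.3
```

step_arm([
  [[0,0,0],-0.143],
  [[0,0,0],-0.143],
  [[0,0,0],-0.144],
  [[-0.034,-0.043,0],0],
  [[-0.034,-0.043,0],0],
  [[-0.034,-0.043,0],0],
  [[-0.034,-0.043,0],0],
  [[-0.034,-0.043,0],0],
  [[-0.034,-0.043,0],0],
  [[-0.034,-0.043,0],0],
], grip=0.5)

```text
time_s: 4.55
ee_pos: [0.477, 0.3043, 0.2924]
tool_rot: [-0.04, 0.999, 0.0, 0.0]
contact_force: [0.3, 0.7, 0.6]
grip_width: 0.0685
grip_force: 0.0
```

step_arm([
  [[-0.034,-0.043,0.02],0],
  [[-0.034,-0.043,0.02],0],
  [[-0.034,-0.043,0.02],0],
  [[0,0,0],0],
  [[0,0,0],0],
])

```text
time_s: 5.18
ee_pos: [0.5876, 0.1853, 0.2322]
tool_rot: [-0.039, 0.999, 0.0, -0.0]
contact_force: [-0.5, 0.4, -1.0]
grip_width: 0.0687
grip_force: 0.0
```

```bash
python3 -c "
from h import *
go(.592,.182,.045,1.65); print(env.get_state()['grip_width'])"
```

```text
roll -0.001 shift [-0.0042 -0.0036  0.1272] grasp now [0.5876 0.1853 0.1722] j6 -1.44 t 5.175
0.06871248308579347
```

step_arm([
  [[-0.004,-0.004,0.04],0],
  [[0,0,0.043],0],
  [[0,0,0.044],0],
  [[0,0,0],0],
])

```text
time_s: 5.68
ee_pos: [0.59, 0.1823, 0.1035]
tool_rot: [-0.04, 0.999, -0.0, -0.002]
contact_force: [0.2, 0.5, 0.2]
grip_width: 0.0683
grip_force: 0.0
```

step_arm([
  [[0,0,0],0],
  [[0,0,0],0],
  [[0,0,0],0],
  [[0,0,0],0],
  [[0,0,0],0],
], grip=-1, force=15)

```text
time_s: 6.3
ee_pos: [0.5927, 0.1818, 0.1066]
tool_rot: [-0.04, 0.999, 0.0, 0.001]
contact_force: [-0.9, 0.7, 11.3]
grip_width: 0.0413
grip_force: 15.0
```

step_arm([
  [[0,0,-0.02],0],
  [[0,0,-0.04],0],
  [[0,0,-0.05],0],
  [[0,0,-0.03],0],
  [[0,0,0],0],
])

```text
time_s: 6.92
ee_pos: [0.593, 0.1817, 0.2481]
tool_rot: [-0.04, 0.999, 0.0, 0.002]
contact_force: [0.3, -0.3, -2.5]
grip_width: 0.0415
grip_force: 15.0
```

```bash
python3 -c "
from h import *
go(.43,.045,.045,1.65); print(env.get_state()['grip_width'])"
```

```text
roll -0.0 shift [ 0.174  -0.1235  0.1422] grasp now [0.593  0.1817 0.1881] j6 -1.45 t 6.925
0.04154986079138817
```

step_arm([
  [[0.035,-0.025,0],0],
  [[0.035,-0.025,0],0],
  [[0.035,-0.025,0],0],
  [[0.035,-0.025,0.03],0],
  [[0.034,-0.0235,0.04],0],
  [[0,0,0.03],0],
  [[0,0,0.025],0],
  [[0,0,0.013],0],
  [[0,0,0.005],0],
  [[0,0,0],0],
])

```text
time_s: 8.18
ee_pos: [0.4284, 0.0447, 0.1024]
tool_rot: [-0.04, 0.999, 0.0, -0.0]
contact_force: [0.2, 0.1, -1.8]
grip_width: 0.0412
grip_force: 15.0
```

```bash
python3 -c "
from h import *
go(.43,.045,.043,1.65); print(env.get_state()['contact_force'])
S=snap();cv2.imwrite('pics/side1.png',cv2.resize(S['side']['color'][180:400,200:440,::-1],(654,600),interpolation=cv2.INTER_CUBIC))"
```

```text
roll 0.0 shift [-0.0016  0.0001 -0.0006] grasp now [0.4284 0.0447 0.0424] j6 -1.68 t 8.175
[ 0.20248413  0.12119785 -1.77451757]
```

View pics/side1.png

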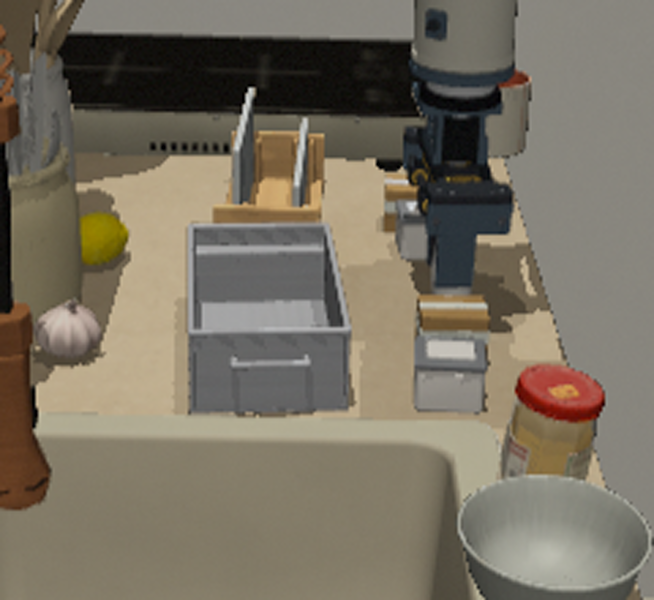

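step_arm([
  [[0,0,0.001],0],
  [[0,0,0.001],0],
  [[0,0,0],0],
])

```text
time_s: 8.65
ee_pos: [0.4287, 0.0446, 0.1009]
tool_rot: [-0.04, 0.999, -0.0, 0.001]
contact_force: [-1.9, 0.6, 17.4]
grip_width: 0.0414
grip_force: 15.0
```

step_arm([
  [[0,0,0],0],
  [[0,0,0],0],
  [[0,0,0],0],
  [[0,0,-0.03],0],
  [[0,0,-0.05],0],
  [[0,0,-0.05],0],
  [[0,0,0],0.18],
  [[0,0,0],0.18],
  [[0,0,0],0.18],
  [[0,0,0],0.18],
], grip=0.4)

```text
time_s: 9.9
ee_pos: [0.4282, 0.0446, 0.2302]
tool_rot: [0.318, 0.948, -0.0, -0.0]
contact_force: [-0.1, 0.1, 1.0]
grip_width: 0.0638
grip_force: 0.0
```

step_arm([
  [[0,0,0],0.18],
  [[0,0,0],0.18],
  [[0,0,0],0.18],
  [[0,0,0],0.18],
  [[0,0,0],0.18],
  [[0,0,0],0.08],
  [[0,0,0],0],
  [[0,0,0],0],
], grip=1)

```text
time_s: 10.9
ee_pos: [0.4283, 0.0447, 0.2302]
tool_rot: [0.724, 0.69, -0.0, -0.0]
contact_force: [0.3, 0.6, -0.1]
grip_width: 0.0912
grip_force: 0.0
```

```bash
python3 -c "
from h import *
go(.447,.2385,.11,-.05); print(env.get_state()['contact_force'])
"
```

```text
roll 0.002 shift [0.1945 0.009  0.0602] grasp now [0.4283 0.0447 0.1702] j6 0.01 t 10.9
[ 0.29306667  0.60317513 -0.14743807]
```

step_arm([
  [[0.039,0.002,0],0],
  [[0.039,0.002,0],0],
  [[0.039,0.002,0.01],0],
  [[0.039,0.002,0.02],0],
  [[0.0385,0.001,0.03],0],
  [[0,0,0.03],0],
  [[0,0,0.03],0],
  [[0,0,0.022],0],
  [[0,0,0],0],
  [[0,0,0],0],
])

```text
time_s: 12.15
ee_pos: [0.4473, 0.2385, 0.0889]
tool_rot: [0.724, 0.689, 0.0, 0.0]
contact_force: [-0.2, -0.1, 0.1]
grip_width: 0.0913
grip_force: 0.0
```

step_arm([
  [[0,0,0],0],
  [[0,0,0],0],
  [[0,0,0],0],
  [[0,0,0],0],
  [[0,0,0],0],
  [[0,0,0],0],
], grip=-1, force=15)

```text
time_s: 12.9
ee_pos: [0.447, 0.2384, 0.0885]
tool_rot: [0.725, 0.689, 0.0, -0.0]
contact_force: [-1.4, 0.0, 6.8]
grip_width: 0.0598
grip_force: 15.0
```

step_arm([
  [[0,0,-0.02],0],
  [[0,0,-0.04],0],
  [[0,0,-0.05],0],
  [[0,0,-0.03],0],
  [[0,0,0],0],
  [[0,0,0],0],
])

```text
time_s: 13.65
ee_pos: [0.4467, 0.2383, 0.2275]
tool_rot: [0.725, 0.689, -0.0, -0.0]
contact_force: [-0.4, 0.7, -1.4]
grip_width: 0.0598
grip_force: 15.0
```

```bash
python3 -c "
from h import *
S=snap()
R={c:nets.regions_of(c,'lunch_box')[0]['region'] for c in S}
print(fit(S,'lunch_box',R,.606,.155,.08))
cv2.imwrite('pics/top2.png',cv2.resize(S['top']['color'][210:360,180:380,::-1],(800,600),interpolation=cv2.INTER_CUBIC))
c,s=np.cos(.08),np.sin(.08)
go(.606-s*.04,.155+c*.04,.036,.08)
for p in corners('lunch_box',.606,.155,.08,0): print((proj(S['top'],p[None])[0]-[180,210])*4)
"
```

```text
Traceback (most recent call last):
IndexError: list index out of range
```

```bash
python3 -c "
from h import *
S=snap()
for u,v in((57,237),(213,145),(276,235)): print(ray(S['top'],u/2.5+170-.3,v/2.5+170-.3,.074).round(4))
# side crop 2.727 off 180,180
for u,v in((243,225),(385,225),(404,332),(245,332)): print('s',ray(S['side'],u/2.727+180-.3,v/2.727+180-.3,.074).round(4))
print(corners('lunch_box',.606,.155,.08,0)[1::2].round(4))
c,s=np.cos(.08),np.sin(.08)
go(.606-s*.04,.155+c*.04,.036,.08)
"
```

```text
[0.6581 0.2611]
[0.6745 0.0581]
[0.5455 0.0422]
s [0.6769 0.0538]
s [0.5435 0.0471]
s [0.5301 0.2622]
s [0.659  0.2675]
[[0.5488 0.0421 0.074 ]
 [0.5316 0.2574 0.074 ]
 [0.6804 0.0526 0.074 ]
 [0.6632 0.2679 0.074 ]]
roll -0.13 shift [-0.0557  0.1522  0.1312] grasp now [0.4468 0.2383 0.1674] j6 0.42 t 13.9
```

```bash
echo "
BX=(.603,.1555,.077)
def box(u,v): c,s=np.cos(BX[2]),np.sin(BX[2]); return BX[0]+c*u-s*v,BX[1]+s*u+c*v
" >> h.py; python3 -c "
from h import *
print(box(0,.042)); go(*box(0,.042),.034,BX[2])
"
```

```text
(np.float64(0.5997691947837592), np.float64(0.19737555250566508))
roll -0.127 shift [-0.0526  0.1496  0.1332] grasp now [0.4468 0.2383 0.1674] j6 0.42 t 13.9
```

step_arm([
  [[0,0,0],-0.127],
  [[-0.0135,0.0375,0],0],
  [[-0.0135,0.0375,0],0],
  [[-0.0135,0.0375,0],0],
  [[-0.012,0.037,0],0],
  [[0,0,0.04],0],
  [[0,0,0.04],0],
  [[0,0,0.03],0],
  [[0,0,0.018],0],
  [[0,0,0],0],
])

```text
time_s: 15.15
ee_pos: [0.5996, 0.1975, 0.0991]
tool_rot: [0.679, 0.734, -0.001, -0.001]
contact_force: [-0.5, -0.3, -1.2]
grip_width: 0.0592
grip_force: 15.0
```

step_arm([
  [[0,0,0.003],0],
  [[0,0,0.002],0],
  [[0,0,0],0],
])

```text
time_s: 15.52
ee_pos: [0.6003, 0.1976, 0.0957]
tool_rot: [0.679, 0.734, 0.0, 0.0]
contact_force: [-0.4, -0.5, -1.1]
grip_width: 0.0595
grip_force: 15.0
```

```bash
python3 -c "
from h import *
go(*box(0,.042),.034,BX[2])
S=snap();cv2.imwrite('pics/side3.png',cv2.resize(S['side']['color'][200:350,230:430,::-1],(800,600),interpolation=cv2.INTER_CUBIC))"
```

```text
roll 0.0 shift [-0.0002 -0.0006  0.0017] grasp now [0.6003 0.1976 0.0357] j6 0.15 t 15.525
```

View pics/side3.png

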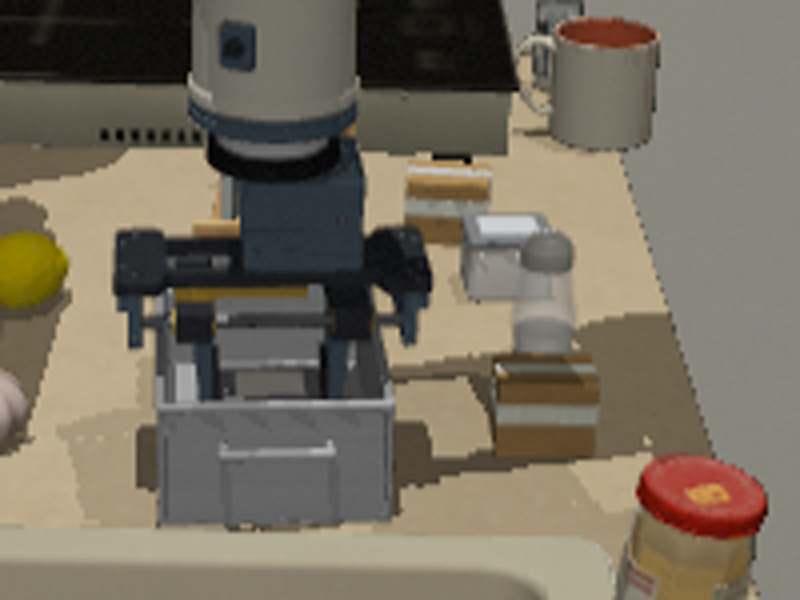

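step_arm([
  [[0,0,0.0015],0],
  [[0,0,0.0015],0],
  [[0,0,0],0],
])

```text
time_s: 16.0
ee_pos: [0.6002, 0.1976, 0.0924]
tool_rot: [0.679, 0.734, 0.0, 0.0]
contact_force: [-1.1, 0.0, 2.8]
grip_width: 0.06
grip_force: 15.0
```

step_arm([
  [[0,0,0],0],
  [[0,0,0],0],
  [[0,0,0],0],
  [[0,0,-0.03],0],
  [[0,0,-0.05],0],
  [[0,0,-0.05],0],
  [[0,0,0],0],
], grip=0.65)

```text
time_s: 16.88
ee_pos: [0.6018, 0.198, 0.2262]
tool_rot: [0.679, 0.734, 0.003, 0.002]
contact_force: [0.2, 0.4, -0.4]
grip_width: 0.075
grip_force: 0.0
```

```bash
python3 -c "
from h import *
S=snap()
for c in S: print([(ray(S[c],*(np.argwhere(d['region'])[:,::-1].mean(0)),.024).round(3),round(d['p'],2)) for d in nets.regions_of(c,'tub_1')[:3]])
go(.445,-.065,.10,-.05)"
```

```text
[(array([ 0.584, -0.141]), 0.6), (array([ 0.454, -0.085]), 0.49)]
[(array([ 0.453, -0.066]), 0.62), (array([0.601, 0.14 ]), 0.52), (array([0.421, 0.   ]), 0.4)]
roll 0.127 shift [-0.2698 -0.1411  0.0614] grasp now [0.5995 0.1975 0.1609] j6 0.15 t 17.075
```

step_arm([
  [[0,0,0],0.127],
  [[-0.045,-0.0235,0],0],
  [[-0.045,-0.0235,0],0],
  [[-0.045,-0.0235,0],0],
  [[-0.045,-0.0235,0],0],
  [[-0.045,-0.0235,0],0],
  [[-0.045,-0.0235,0],0],
  [[0,0,0.03],0],
  [[0,0,0.03],0],
  [[0,0,0],0],
], grip=1)

```text
time_s: 18.32
ee_pos: [0.4444, -0.0648, 0.1602]
tool_rot: [0.725, 0.689, -0.001, -0.002]
contact_force: [-0.2, -0.5, 1.3]
grip_width: 0.0912
grip_force: 0.0
```

```bash
python3 -c "
from h import *
S=snap()
for c in S: print([(ray(S[c],*(np.argwhere(d['region'])[:,::-1].mean(0)),.024).round(3),round(d['p'],2)) for d in nets.regions_of(c,'tub_1')[:3]])
go(.445,-.065,.0285,-.05)
cv2.imwrite('pics/side4.png',cv2.resize(S['side']['color'][200:350,230:430,::-1],(800,600),interpolation=cv2.INTER_CUBIC))"
```

```text
[(array([0.627, 0.209]), 0.5)]
[(array([ 0.451, -0.069]), 0.69), (array([0.601, 0.14 ]), 0.62)]
roll 0.0 shift [-0.0001 -0.0013  0.0744] grasp now [ 0.4462 -0.065   0.1029] j6 -0.23 t 18.525
```

View pics/side4.png

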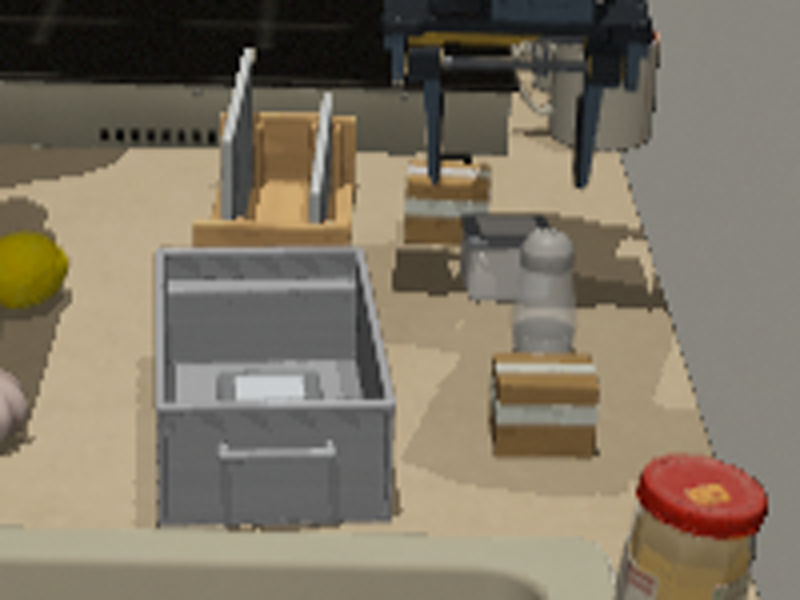

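step_arm([
  [[0,-0.001,0.03],0],
  [[0,0,0.03],0],
  [[0,0,0.0145],0],
  [[0,0,0],0],
])

```text
time_s: 19.02
ee_pos: [0.4449, -0.0649, 0.0877]
tool_rot: [0.724, 0.689, -0.0, -0.0]
contact_force: [0.3, -0.0, -0.0]
grip_width: 0.0907
grip_force: 0.0
```

step_arm([
  [[0,0,0],0],
  [[0,0,0],0],
  [[0,0,0],0],
  [[0,0,0],0],
  [[0,0,0],0],
], grip=-1)

```text
time_s: 19.65
ee_pos: [0.4449, -0.065, 0.0881]
tool_rot: [0.725, 0.689, 0.0, 0.0]
contact_force: [-1.6, 1.2, 9.3]
grip_width: 0.0628
grip_force: 14.2
```

step_arm([
  [[0,0,-0.02],0],
  [[0,0,-0.04],0],
  [[0,0,-0.05],0],
  [[0,0,-0.03],0],
  [[0,0,0],-0.127],
  [[0,0,0],0],
])

```text
time_s: 20.4
ee_pos: [0.4447, -0.0649, 0.228]
tool_rot: [0.68, 0.734, 0.0, 0.0]
contact_force: [0.0, 0.2, -1.3]
grip_width: 0.0629
grip_force: 14.2
```

```bash
python3 -c "
from h import *
go(*box(0,-.042),.034,BX[2])"
```

```text
roll -0.0 shift [0.1656 0.1747 0.1341] grasp now [ 0.4447 -0.0649  0.168 ] j6 -0.35 t 20.4
```

step_arm([
  [[0.033,0.035,0],0],
  [[0.033,0.035,0],0],
  [[0.033,0.035,0],0],
  [[0.033,0.035,0],0],
  [[0.0335,0.0345,0],0],
  [[0,0,0.04],0],
  [[0,0,0.04],0],
  [[0,0,0.03],0],
  [[0,0,0.018],0],
  [[0,0,0],0],
])

```text
time_s: 21.65
ee_pos: [0.6055, 0.1134, 0.0986]
tool_rot: [0.68, 0.733, -0.001, -0.001]
contact_force: [-0.0, 0.3, -0.7]
grip_width: 0.0609
grip_force: 14.6
```

step_arm([
  [[0,0,0.004],0],
  [[0,0,0.002],0],
  [[0,0,0.001],0],
  [[0,0,0.001],0],
  [[0,0,0],0],
])

```text
time_s: 22.28
ee_pos: [0.6063, 0.1136, 0.0923]
tool_rot: [0.679, 0.734, 0.0, 0.0]
contact_force: [-1.0, 0.3, 5.3]
grip_width: 0.0612
grip_force: 14.6
```

step_arm([
  [[0,0,0],0],
  [[0,0,0],0],
  [[0,0,0],0],
  [[0,0,-0.03],0],
  [[0,0,-0.05],0],
  [[0,0,-0.05],0],
  [[0,0,0],0.108],
  [[0,0,0],0],
], grip=0.65)

```text
time_s: 23.28
ee_pos: [0.6061, 0.1135, 0.222]
tool_rot: [0.718, 0.696, 0.0, 0.0]
contact_force: [0.2, -0.0, -0.2]
grip_width: 0.0754
grip_force: 0.0
```

```bash
python3 -c "
from h import *
go(.6355,-.1345,.17,-.03)
S=snap()
d=nets.regions_of('side','divider')
print([(x['p'],x['box']) for x in d][:3])
"
```

```text
roll -0.001 shift [-0.247   0.0369 -0.0079] grasp now [0.6061 0.1135 0.162 ] j6 0.12 t 23.275
[(0.78, [286.2, 217.2, 9.3, 39.0])]
```

step_arm([
  [[-0.049,0.0075,-0.008],0],
  [[-0.049,0.0075,0],0],
  [[-0.049,0.0075,0],0],
  [[-0.05,0.0075,0],0],
  [[-0.05,0.007,0],0],
  [[0,0,0],0],
  [[0,0,0],0],
], grip=0.1)

```text
time_s: 24.3
ee_pos: [0.6351, -0.1344, 0.229]
tool_rot: [0.718, 0.696, -0.0, -0.001]
contact_force: [-0.1, 0.1, 0.4]
grip_width: 0.0502
grip_force: 0.0
```

```bash
python3 -c "
from h import *
go(.6355,-.1345,.098,-.03)
S=snap()
a=cv2.resize(S['side']['color'][170:340,230:430,::-1],(706,600),interpolation=cv2.INTER_CUBIC)
cv2.imwrite('pics/side5.png',a)
print(proj(S['side'],corners('divider',.6355,-.1345,-.03,.008)).round(1))"
```

```text
roll -0.001 shift [-0.0002  0.0005  0.071 ] grasp now [ 0.6351 -0.1344  0.169 ] j6 -0.27 t 24.3
[[291.8 244.6]
 [292.1 210.7]
 [287.  271.2]
 [287.1 233.9]
 [289.2 244.5]
 [289.4 210.6]
 [284.1 271.1]
 [284.1 233.8]]
```

View pics/side5.png

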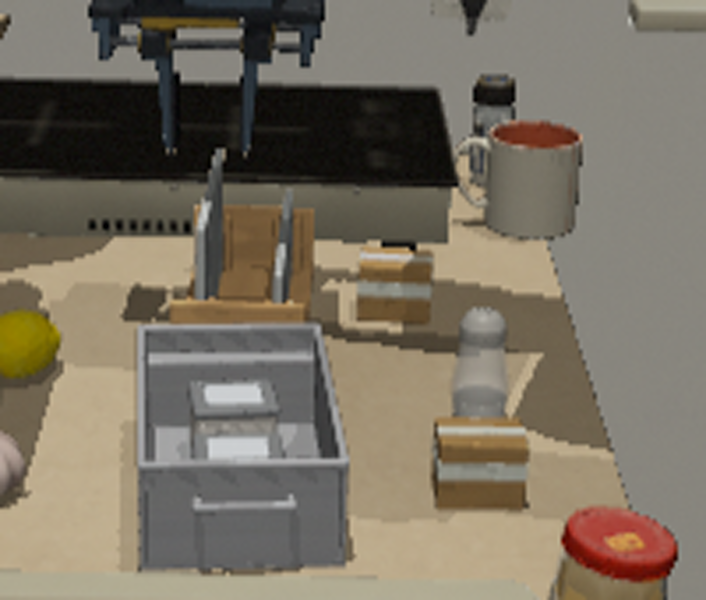

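step_arm([
  [[0,0.0005,0.025],0],
  [[0,0,0.026],0],
  [[0,0,0.02],0],
  [[0,0,0],0],
  [[0,0,0],0],
])

```text
time_s: 25.02
ee_pos: [0.6363, -0.1341, 0.1596]
tool_rot: [0.718, 0.696, 0.0, 0.0]
contact_force: [0.4, 0.4, 0.3]
grip_width: 0.05
grip_force: 0.0
```

step_arm([
  [[0,0,0],0],
  [[0,0,0],0],
  [[0,0,0],0],
  [[0,0,0],0],
  [[0,0,0],0],
  [[0,0,0],0],
], grip=-1, force=40)

```text
time_s: 25.78
ee_pos: [0.6349, -0.1345, 0.1586]
tool_rot: [0.718, 0.696, -0.001, -0.001]
contact_force: [-7.4, -1.2, 6.1]
grip_width: 0.0083
grip_force: 40.0
```

step_arm([
  [[0,0,-0.01],0],
  [[0,0,-0.02],0],
  [[0,0,-0.03],0],
  [[0,0,-0.04],0],
  [[0,0,-0.04],0],
  [[0,0,0],0],
])

```text
time_s: 26.52
ee_pos: [0.6373, -0.1349, 0.3026]
tool_rot: [0.718, 0.696, 0.002, 0.003]
contact_force: [0.3, 0.5, -1.2]
grip_width: 0.008
grip_force: 40.0
```

```bash
python3 -c "
from h import *
S=snap()
for z in(0,.1,.16,.25): print(z,[ray(S['top'],u/2.5+170,v/2.5+170,z).round(3) for u,v in((140,95),(80,20),(195,30),(97,130))])
# side crop0: pot right edge (132,200..290)
for y in(.0,.05,.1): pass
for u,v in((132,190),(128,80),(110,20)):
    s=S['side'];d=s['R'].T@np.array([(u/2.727+180-s['cx'])/K(s),(v/2.727+180-s['cy'])/K(s),1]);o=-s['R'].T@s['t']
    for y in(.05,.1,.15): print((u,v),(o+d*(y-o[1])/d[1]).round(3))
go(*box(.046,0),.19,BX[2])"
```

```text
0 [array([0.799, 0.104]), array([0.924, 0.128]), array([0.845, 0.007]), array([0.782, 0.17 ])]
0.1 [array([0.757, 0.107]), array([0.874, 0.129]), array([0.8  , 0.016]), array([0.741, 0.168])]
0.16 [array([0.732, 0.108]), array([0.844, 0.129]), array([0.773, 0.022]), array([0.717, 0.166])]
0.25 [array([0.695, 0.11 ]), array([0.799, 0.13 ]), array([0.733, 0.03 ]), array([0.681, 0.165])]
(132, 190) [0.78  0.05  0.105]
(132, 190) [0.772 0.1   0.126]
(132, 190) [0.764 0.15  0.147]
(128, 80) [0.779 0.05  0.213]
(128, 80) [0.772 0.1   0.23 ]
(128, 80) [0.764 0.15  0.247]
(110, 20) [0.793 0.05  0.269]
(110, 20) [0.785 0.1   0.284]
(110, 20) [0.777 0.15  0.298]
roll -0.108 shift [0.2917 0.0354 0.0489] grasp now [ 0.6359 -0.1345  0.239 ] j6 -0.27 t 26.625
```

step_arm([
  [[0,0,0],-0.108],
  [[0.048,0.006,0],0],
  [[0.049,0.006,0],0],
  [[0.049,0.006,0],0],
  [[0.049,0.006,0],0],
  [[0.049,0.006,0],0],
  [[0.048,0.005,0.01],0],
  [[0,0,0.03],0],
  [[0,0,0.009],0],
  [[0,0,0],0],
])

```text
time_s: 27.88
ee_pos: [0.6481, 0.1587, 0.2489]
tool_rot: [0.68, 0.734, -0.001, -0.001]
contact_force: [0.1, 0.9, -1.6]
grip_width: 0.0077
grip_force: 40.0
```

```bash
python3 -c "
from h import *
S=snap()
go(*box(.046,0),.147,BX[2])
for c,b in(('side',(170,340,230,430)),('top',(190,340,150,350))):
    a=S[c]['color'][b[0]:b[1],b[2]:b[3],::-1]
    a=cv2.resize(a,(800,int(800*a.shape[0]/a.shape[1])),interpolation=cv2.INTER_CUBIC)[:600]
    cv2.imwrite(f'pics/{c}6.png',a)
"
```

```text
roll -0.001 shift [0.0004 0.0001 0.0434] grasp now [0.6487 0.1587 0.1904] j6 0.07 t 27.975
```

View pics/side6.png

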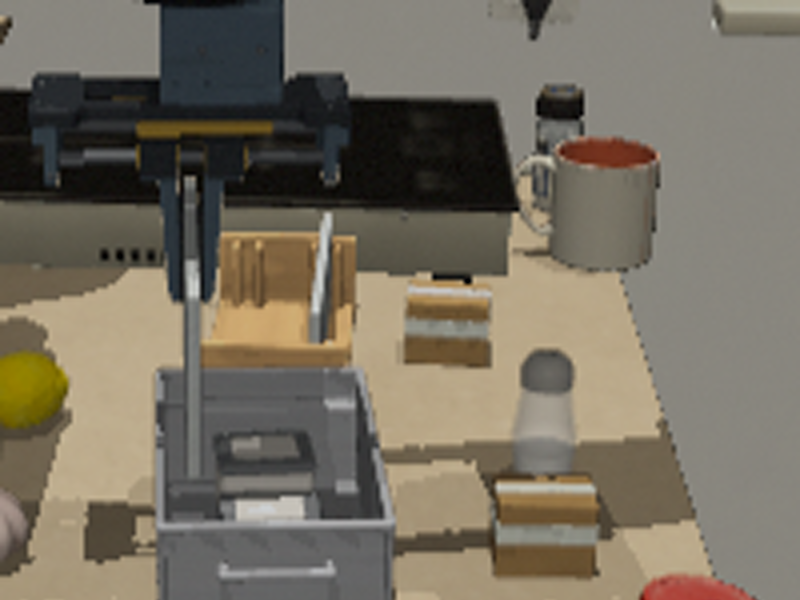

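View pics/top6.png

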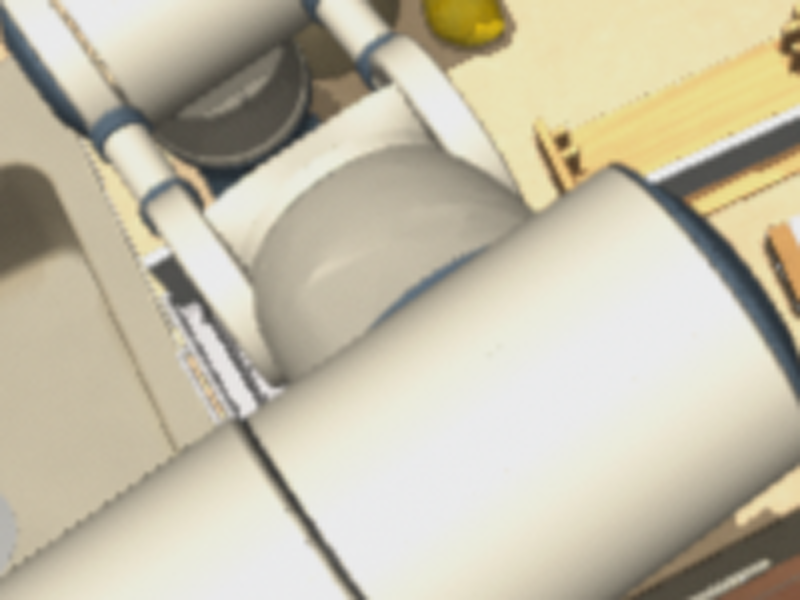

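```bash
python3 -c "
from h import *
S=snap();s=S['side'];f=lambda u,v,z:ray(s,u/4+230-.4,v/4+170-.4,z).round(4)
print('plate near end',f(195,480,.0996),f(192,262,.2096))
print('expected end',.1587+.098)
print('box near rim outer',f(160,523,.074),f(392,523,.074),'far rim',f(160,370,.074),f(362,370,.074))
print(corners('lunch_box',*BX,0)[1::2].round(4))
"
```

```text
plate near end [0.64   0.2596] [0.6443 0.2111]
expected end 0.25670000000000004
box near rim outer [0.6592 0.2623] [0.5305 0.257 ] far rim [0.6749 0.053 ] [0.5455 0.0465]
[[0.5455 0.0427 0.074 ]
 [0.5289 0.2581 0.074 ]
 [0.6771 0.0529 0.074 ]
 [0.6605 0.2683 0.074 ]]
```

step_arm([
  [[0,0,0.01],0],
  [[0,0,0.01],0],
  [[0,0,0.003],0],
  [[0,0,0.003],0],
  [[0,0,0.003],0],
  [[0,0,0.002],0],
  [[0,0,0],0],
])

```text
time_s: 28.95
ee_pos: [0.6483, 0.1593, 0.2186]
tool_rot: [0.679, 0.734, -0.0, -0.0]
contact_force: [-0.8, -0.1, 0.1]
grip_width: 0.0083
grip_force: 40.0
```

step_arm([
  [[0.002,0,0],0],
  [[0.002,0,0],0],
  [[0,0,0],0],
])

```text
time_s: 29.32
ee_pos: [0.648, 0.1635, 0.2188]
tool_rot: [0.679, 0.734, 0.0, 0.0]
contact_force: [-0.5, -0.1, -0.8]
grip_width: 0.0079
grip_force: 40.0
```

step_arm([
  [[0.002,0,0],0],
  [[0,0,0],0],
])

```text
time_s: 29.58
ee_pos: [0.648, 0.1648, 0.2189]
tool_rot: [0.679, 0.734, -0.0, 0.0]
contact_force: [-0.0, -4.7, -0.2]
grip_width: 0.0079
grip_force: 40.0
```

step_arm([
  [[-0.006,0,0],0],
  [[0,0,0.005],0],
  [[0,0,0.004],0],
  [[0,0,0.001],0],
  [[0,0,0],0],
])

```text
time_s: 30.2
ee_pos: [0.6483, 0.1593, 0.2086]
tool_rot: [0.679, 0.734, -0.0, -0.0]
contact_force: [0.3, 0.0, -0.5]
grip_width: 0.0078
grip_force: 40.0
```

step_arm([
  [[0,0,0.001],0],
  [[0,0,0.001],0],
  [[0,0,0],0],
])

```text
time_s: 30.58
ee_pos: [0.6484, 0.1593, 0.2067]
tool_rot: [0.679, 0.734, 0.0, 0.0]
contact_force: [0.5, -0.7, -1.7]
grip_width: 0.0077
grip_force: 40.0
```

step_arm([
  [[0,0,-0.002],0],
  [[0,0.004,0],0],
  [[0,0.004,0],0],
  [[0,0.002,0],0],
  [[0,0,0],0],
])

```text
time_s: 31.2
ee_pos: [0.6585, 0.16, 0.2086]
tool_rot: [0.679, 0.734, -0.0, -0.0]
contact_force: [0.0, 0.2, -0.9]
grip_width: 0.0077
grip_force: 40.0
```

step_arm([
  [[0,0.002,0],0],
  [[0,0,0],0],
])

```text
time_s: 31.45
ee_pos: [0.6604, 0.1602, 0.2087]
tool_rot: [0.679, 0.734, 0.0, 0.0]
contact_force: [0.4, -0.3, -0.4]
grip_width: 0.0078
grip_force: 40.0
```

step_arm([
  [[0,0,0.002],0],
  [[0,0,0.001],0],
  [[0,0,0.001],0],
  [[0,0,0],0],
])

```text
time_s: 31.95
ee_pos: [0.6604, 0.1602, 0.2065]
tool_rot: [0.679, 0.734, 0.0, 0.0]
contact_force: [-7.3, -1.4, 22.5]
grip_width: 0.008
grip_force: 40.0
```

step_arm([
  [[0,0,0],0],
  [[0,0,0],0],
  [[0,0,0],0],
  [[0,0,0],0],
], grip=-0.34)

```text
time_s: 32.45
ee_pos: [0.6603, 0.1602, 0.2045]
tool_rot: [0.679, 0.734, -0.0, -0.0]
contact_force: [-0.7, 0.4, 0.4]
grip_width: 0.0303
grip_force: 0.0
```

step_arm([
  [[0,-0.006,0],0],
  [[0,-0.006,0],0],
  [[0,-0.006,0],0],
  [[0,-0.007,0],0],
  [[0,0,0],0],
  [[0,0,0],0],
])

```text
time_s: 33.2
ee_pos: [0.6355, 0.1583, 0.2048]
tool_rot: [0.679, 0.734, 0.0, 0.0]
contact_force: [0.3, -0.1, -0.3]
grip_width: 0.0301
grip_force: 0.1
```

```bash
python3 -c "
from h import *
S=snap()
go(*box(.006,0),.138,BX[2])
a=S['side']['color'][170:320,230:430,::-1]
cv2.imwrite('pics/side7.png',cv2.resize(a,(800,600),interpolation=cv2.INTER_CUBIC))
"
```

```text
roll -0.0 shift [-0.0002 -0.0267  0.0067] grasp now [0.6356 0.1583 0.1447] j6 0.08 t 33.3
```

View pics/side7.png

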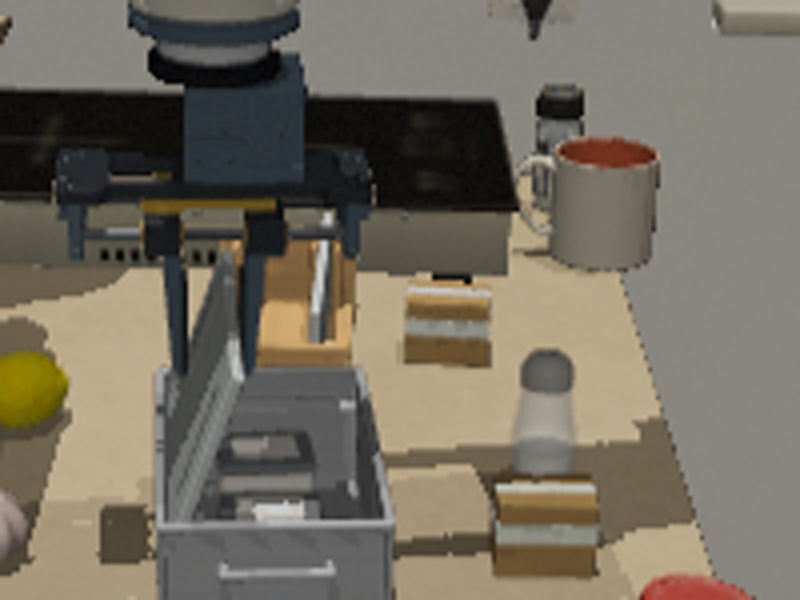

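step_arm([
  [[0,-0.004,0.001],0],
  [[0,-0.004,0.001],0],
  [[0,-0.006,0.001],0],
  [[0,-0.006,0.002],0],
  [[0,-0.007,0.002],0],
  [[0,0,0],0],
], grip=0.32)

```text
time_s: 34.05
ee_pos: [0.6077, 0.1562, 0.1976]
tool_rot: [0.679, 0.734, -0.0, -0.0]
contact_force: [-1.5, -0.6, 0.8]
grip_width: 0.0605
grip_force: 0.5
```

step_arm([
  [[0,0,0.003],0],
  [[0,0,0.003],0],
  [[0,-0.001,0.004],0],
  [[0,-0.001,0.004],0],
  [[0,0,0.005],0],
  [[0,0,0],0],
], grip=1)

```text
time_s: 34.8
ee_pos: [0.6063, 0.156, 0.1782]
tool_rot: [0.679, 0.734, -0.0, -0.0]
contact_force: [-0.2, -0.2, 0.1]
grip_width: 0.0911
grip_force: 0.2
```

step_arm([
  [[0,-0.002,0.004],0],
  [[0,-0.003,0.004],0],
  [[0,-0.003,0.004],0],
  [[0,-0.003,0.004],0],
  [[0,0,0.003],0],
  [[0,0,0],0],
])

```text
time_s: 35.55
ee_pos: [0.5955, 0.1552, 0.1595]
tool_rot: [0.679, 0.734, -0.0, -0.0]
contact_force: [0.6, -0.3, -0.1]
grip_width: 0.091
grip_force: 0.0
```

```bash
python3 -c "
from h import *
S=snap()
go(*box(-.0065,0),.098,BX[2])
a=S['side']['color'][170:320,230:430,::-1]
cv2.imwrite('pics/side8.png',cv2.resize(a,(800,600),interpolation=cv2.INTER_CUBIC))
"
```

```text
roll 0.0 shift [-0.0003  0.0008  0.0018] grasp now [0.5957 0.1552 0.0998] j6 0.08 t 35.65
```

View pics/side8.png

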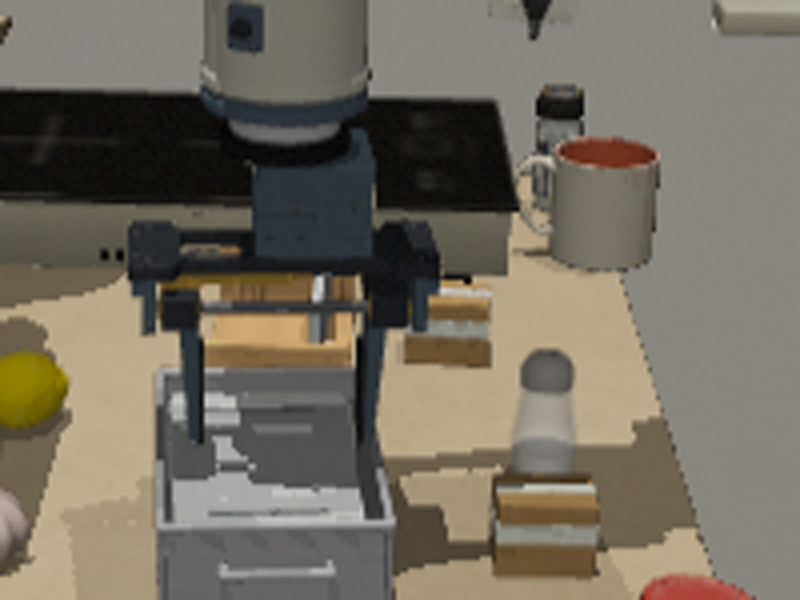

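step_arm([
  [[0,-0.004,0],0],
  [[0,-0.004,0],0],
  [[0,0,0],0],
  [[0,0,-0.03],0],
  [[0,0,-0.05],0],
  [[0,0,0],0],
])

```text
time_s: 36.4
ee_pos: [0.5892, 0.1549, 0.2434]
tool_rot: [0.679, 0.734, 0.003, 0.002]
contact_force: [0.1, 0.2, -0.6]
grip_width: 0.0911
grip_force: 0.0
```

```bash
python3 -c "
from h import *
S=snap()
for c in S: print(c,[(ray(S[c],*(np.argwhere(d['region'])[:,::-1].mean(0)),.025).round(3),round(d['p'],2)) for d in nets.regions_of(c,'carton_1')[:3]])
go(.438,.158,.1,0)
a=S['side']['color'][170:320,230:430,::-1]
cv2.imwrite('pics/side9.png',cv2.resize(a,(800,600),interpolation=cv2.INTER_CUBIC))
"
```

```text
top []
side [(array([ 0.48 , -0.153]), 0.9), (array([0.435, 0.162]), 0.84), (array([ 0.606, -0.187]), 0.47)]
roll 0.077 shift [ 0.0035 -0.149   0.079 ] grasp now [0.5871 0.1545 0.1788] j6 0.08 t 36.6
```

View pics/side9.png

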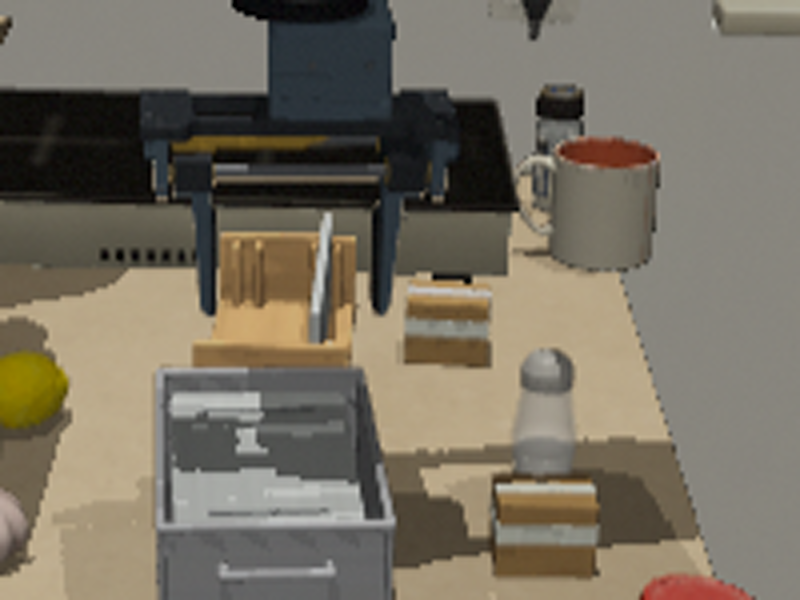

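step_arm([
  [[0,0,0],0.077],
  [[0.001,-0.049,0],0],
  [[0.001,-0.05,0],0],
  [[0.001,-0.05,0.02],0],
  [[0,0,0.04],0],
  [[0,0,0.04],0],
  [[0,0,0.035],0],
  [[0,0,0.015],0],
  [[0,0,0],0],
  [[0,0,0],0],
])

```text
time_s: 37.85
ee_pos: [0.4386, 0.1576, 0.0899]
tool_rot: [0.707, 0.707, -0.0, -0.0]
contact_force: [0.6, -0.2, 1.0]
grip_width: 0.0909
grip_force: 0.0
```

step_arm([
  [[0,0,0],0],
  [[0,0,0],0],
  [[0,0,0],0],
  [[0,0,0],0],
  [[0,0,0],0],
], grip=-1, force=12)

```text
time_s: 38.48
ee_pos: [0.4385, 0.1576, 0.0899]
tool_rot: [0.707, 0.707, 0.0, 0.0]
contact_force: [-0.9, -0.2, 6.3]
grip_width: 0.0603
grip_force: 12.0
```

```bash
python3 -c "
from h import *
S=snap()
R=[d for d in nets.regions_of('top','carton_1')]
P=[(ray(S['top'],*(np.argwhere(d['region'])[:,::-1].mean(0)),.025),d) for d in R]
print([(p.round(3),d['p'],d['region'].sum()) for p,d in P])
sd=[(ray(S['side'],*(np.argwhere(d['region'])[:,::-1].mean(0)),.025).round(3),d['p'],d['region'].sum()) for d in nets.regions_of('side','carton_1')];print(sd)
q=[x for x in P if x[0][1]<0]
if q: print(np.round(fit(S,'carton_1',{'top':q[0][1]['region']},*q[0][0],0),4))
go(*box(0,.04),.15,BX[2]); print(env.get_state()['grip_width'])
"
```

```text
[(array([ 0.483, -0.158]), 0.86, np.int64(390)), (array([0.657, 0.162]), 0.27, np.int64(645))]
[(array([0.438, 0.161]), 0.86, np.int64(640)), (array([ 0.478, -0.182]), 0.76, np.int64(284))]
[ 0.4833 -0.1581 -0.1541  0.0844]
roll -0.077 shift [ 0.0253  0.1638 -0.12  ] grasp now [0.4385 0.1576 0.0299] j6 0.22 t 38.675
0.059685458758758976
```

step_arm([
  [[0,0,-0.03],0],
  [[0,0,-0.05],0],
  [[0,0,-0.05],0],
  [[0,0,0],-0.077],
  [[0.006,0.041,0],0],
  [[0.006,0.041,0],0],
  [[0.006,0.041,0],0],
  [[0.007,0.041,0],0],
  [[0,0,0.03],0],
  [[0,0,0],0],
])

```text
time_s: 39.92
ee_pos: [0.5989, 0.1948, 0.1877]
tool_rot: [0.679, 0.734, -0.002, -0.001]
contact_force: [-0.5, 0.1, 0.2]
grip_width: 0.0598
grip_force: 12.0
```

step_arm([
  [[0,0,0.02],0],
  [[0,0,0.01],0],
  [[0,0,0.002],0],
  [[0,0,0],0],
])

```text
time_s: 40.42
ee_pos: [0.6003, 0.1951, 0.1584]
tool_rot: [0.679, 0.734, 0.0, 0.0]
contact_force: [-0.9, 0.9, -0.8]
grip_width: 0.0602
grip_force: 12.0
```

```bash
python3 -c "
from h import *
go(*box(0,.04),.094,BX[2]); print(env.get_state()['contact_force'])
"
```

```text
roll -0.0 shift [ 0.0003 -0.0003  0.0044] grasp now [0.6003 0.1951 0.0984] j6 0.14 t 40.425
[-0.94204599  0.92082864 -0.79867268]
```

step_arm([
  [[0,0,0.003],0],
  [[0,0,0.001],0],
  [[0,0,0.001],0],
  [[0,0,0],0],
])

```text
time_s: 40.92
ee_pos: [0.6001, 0.1951, 0.1536]
tool_rot: [0.679, 0.734, 0.0, 0.0]
contact_force: [-3.3, -0.3, 13.4]
grip_width: 0.0599
grip_force: 12.0
```

step_arm([
  [[0,0,0],0],
  [[0,0,0],0],
  [[0,0,0],0],
  [[0,0,-0.03],0],
  [[0,0,-0.05],0],
  [[0,0,-0.02],0],
  [[0,0,0],0.11],
  [[0,0,0],0.11],
  [[0,0,0],0],
], grip=0.7)

```text
time_s: 42.05
ee_pos: [0.6001, 0.1951, 0.2526]
tool_rot: [0.756, 0.655, -0.0, -0.0]
contact_force: [-0.2, 0.2, -0.3]
grip_width: 0.0774
grip_force: 0.0
```

```bash
python3 -c "
from h import *
go(.481,-.158,.12,-.15)
"
```

```text
roll 0.007 shift [-0.3669 -0.065   0.0727] grasp now [0.6001 0.1951 0.1926] j6 0.36 t 42.05
```

step_arm([
  [[0,0,0],-0.18],
  [[0,0,0],-0.18],
  [[0,0,0],-0.18],
  [[0,0,0],-0.18],
  [[0,0,0],-0.18],
  [[0,0,0],-0.18],
  [[0,0,0],-0.18],
  [[0,0,0],-0.18],
  [[0,0,0],-0.13],
  [[0,0,0],0],
], grip=0.7)

```text
time_s: 43.3
ee_pos: [0.6001, 0.1951, 0.2526]
tool_rot: [0.071, 0.997, -0.0, -0.0]
contact_force: [0.2, 0.6, -0.3]
grip_width: 0.0774
grip_force: 0.0
```

```bash
python3 -c "
from h import *
go(.481,-.158,.12,1.417)
"
```

```text
roll 0.012 shift [ 0.0636 -0.3671  0.0726] grasp now [0.6001 0.1951 0.1926] j6 -1.21 t 43.3
```

step_arm([
  [[0,0,0],0.012],
  [[0.009,-0.052,0],0],
  [[0.009,-0.052,0],0],
  [[0.009,-0.052,0],0],
  [[0.009,-0.053,0],0],
  [[0.009,-0.053,0.02],0],
  [[0.009,-0.053,0.02],0],
  [[0.009,-0.052,0.033],0],
  [[0,0,0],0],
  [[0,0,0],0],
])

```text
time_s: 44.55
ee_pos: [0.4812, -0.1576, 0.1799]
tool_rot: [0.079, 0.997, 0.0, 0.0]
contact_force: [0.8, 0.5, 1.0]
grip_width: 0.0774
grip_force: 0.0
```

```bash
python3 -c "
from h import *
S=snap()
print([(ray(S['side'],*(np.argwhere(d['region'])[:,::-1].mean(0)),.025).round(3),d['p'],d['region'].sum()) for d in nets.regions_of('side','carton_1')])
go(.481,-.158,.03,1.417)
a=S['side']['color'][170:320,230:430,::-1]
cv2.imwrite('pics/side10.png',cv2.resize(a,(800,600),interpolation=cv2.INTER_CUBIC))
"
```

```text
[(array([0.603, 0.064]), 0.85, np.int64(685)), (array([ 0.48 , -0.154]), 0.63, np.int64(435))]
roll -0.001 shift [ 0.0006 -0.0012  0.0904] grasp now [ 0.4816 -0.1568  0.1204] j6 -1.85 t 44.7
```

View pics/side10.png

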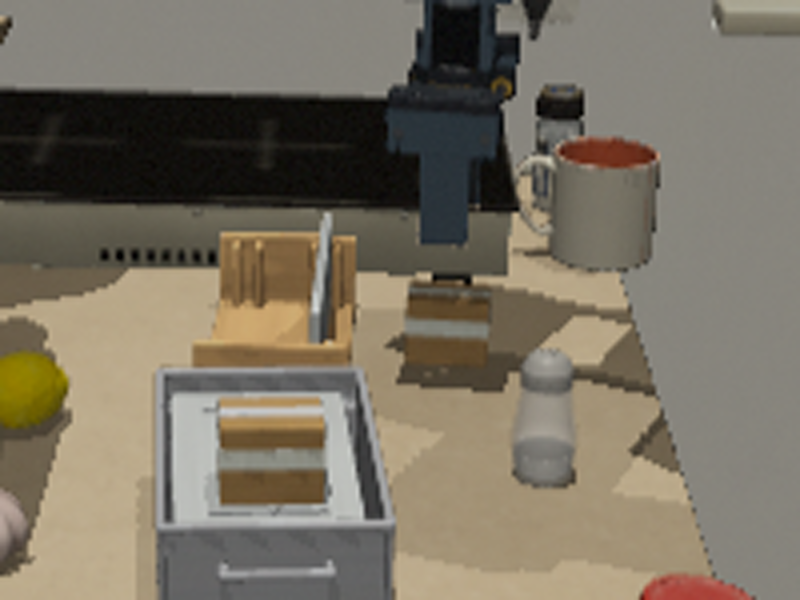

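step_arm([
  [[0,0,0.035],0],
  [[0,0,0.035],0],
  [[0,0,0.02],0],
  [[0,0,0],0],
])

```text
time_s: 45.2
ee_pos: [0.4809, -0.1567, 0.0891]
tool_rot: [0.077, 0.997, 0.0, -0.001]
contact_force: [0.1, 0.0, 1.1]
grip_width: 0.0778
grip_force: 0.0
```

step_arm([
  [[0,0,0],0],
  [[0,0,0],0],
  [[0,0,0],0],
  [[0,0,0],0],
  [[0,0,0],0],
  [[0,0,0],0],
], grip=-1)

```text
time_s: 45.95
ee_pos: [0.4812, -0.1578, 0.0902]
tool_rot: [0.078, 0.997, -0.0, 0.0]
contact_force: [-0.1, 1.3, 7.9]
grip_width: 0.0448
grip_force: 11.8
```

step_arm([
  [[0,0,-0.02],0],
  [[0,0,-0.05],0],
  [[0,0,-0.05],0],
  [[0,0,-0.03],0],
  [[0,0,0],-0.115],
  [[0,0,0],-0.116],
  [[0,0,0],0],
])

```text
time_s: 46.82
ee_pos: [0.4808, -0.1576, 0.2398]
tool_rot: [-0.037, 0.999, 0.0, -0.0]
contact_force: [-0.3, 0.4, -0.4]
grip_width: 0.0447
grip_force: 11.7
```

```bash
python3 -c "
from h import *
go(*box(0,-.045),.1,BX[2]+np.pi/2)
"
```

```text
roll -0.002 shift [-0.146   0.2578  0.0798] grasp now [ 0.4808 -0.1576  0.1798] j6 -2.08 t 46.825
```

step_arm([
  [[-0.029,0.051,0],0],
  [[-0.029,0.052,0],0],
  [[-0.029,0.052,0],0],
  [[-0.029,0.052,0],0],
  [[-0.03,0.051,0],0],
  [[0,0,0.03],0],
  [[0,0,0.03],0],
  [[0,0,0.018],0],
  [[0,0,0],0],
  [[0,0,0],0],
])

```text
time_s: 48.08
ee_pos: [0.6077, 0.1104, 0.1627]
tool_rot: [-0.037, 0.999, 0.0, 0.001]
contact_force: [-0.1, -0.4, -0.7]
grip_width: 0.0446
grip_force: 11.7
```

step_arm([
  [[0,0,0.003],0],
  [[0,0,0.002],0],
  [[0,0,0.001],0],
  [[0,0,0.001],0],
  [[0,0,0],0],
])

```text
time_s: 48.7
ee_pos: [0.6071, 0.1106, 0.1547]
tool_rot: [-0.038, 0.999, 0.0, -0.0]
contact_force: [0.5, 0.1, -0.4]
grip_width: 0.0447
grip_force: 11.7
```

step_arm([
  [[0,0,0.001],0],
  [[0,0,0.001],0],
  [[0,0,0],0],
])

```text
time_s: 49.08
ee_pos: [0.6076, 0.1106, 0.1536]
tool_rot: [-0.038, 0.999, 0.0, 0.001]
contact_force: [-1.8, 0.2, 11.1]
grip_width: 0.045
grip_force: 11.9
```

step_arm([
  [[0,0,0],0],
  [[0,0,0],0],
  [[0,0,0],0],
  [[0,0,-0.03],0],
  [[0,0,-0.05],0],
  [[0,0,-0.05],0],
  [[0.05,0,0],0],
  [[0.05,0,0],0],
  [[0.05,0,0],0],
  [[0,0,0],0],
], grip=-0.1)

```text
time_s: 50.32
ee_pos: [0.4542, 0.0991, 0.2828]
tool_rot: [-0.038, 0.999, -0.0, -0.001]
contact_force: [0.7, 0.5, -1.1]
grip_width: 0.0445
grip_force: 11.9
```

```bash
python3 -c "
from h import *
S=snap()
a=np.vstack([cv2.resize(S['side']['color'][220:320,230:430,::-1],(600,300)),cv2.resize(S['top']['color'][190:290,150:350,::-1],(600,300))])
cv2.imwrite('pics/fin.png',a); print(env.get_state()['ee_pos'])
"
```

```text
[0.45783399 0.09932194 0.28315129]
```

View pics/fin.png

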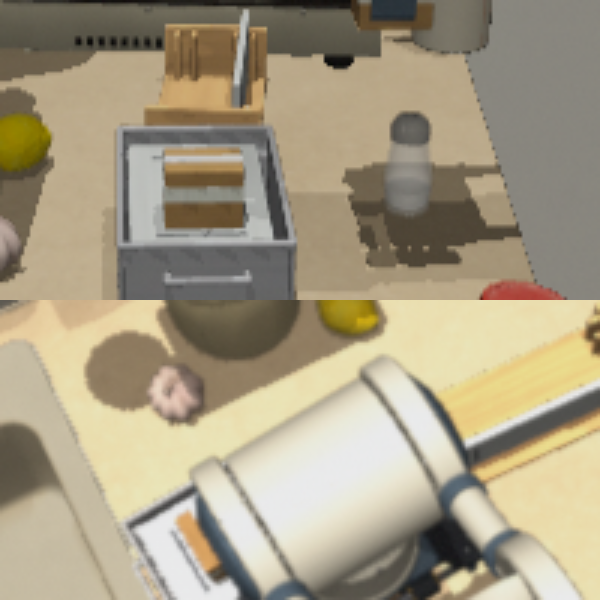

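```bash
python3 -c "
from h import *
go(*box(0,-.045),.0935,BX[2]+np.pi/2); print(env.get_state()['grip_width'])
"
```

```text
roll -0.002 shift [-0.1489 -0.0002  0.1298] grasp now [0.4578 0.0993 0.2232] j6 -1.56 t 50.425
0.044384395297286196
```

step_arm([
  [[-0.05,0,0],0],
  [[-0.05,0,0],0],
  [[-0.049,0,0],0],
  [[0,0,0.04],0],
  [[0,0,0.04],0],
  [[0,0,0.03],0],
  [[0,0,0.014],0],
  [[0,0,0],0],
  [[0,0,0.003],0],
  [[0,0,0],0],
])

```text
time_s: 51.68
ee_pos: [0.6066, 0.1105, 0.1566]
tool_rot: [-0.038, 0.999, 0.0, 0.001]
contact_force: [0.1, -0.5, -0.7]
grip_width: 0.0447
grip_force: 11.9
```

step_arm([
  [[0,0,0.001],0],
  [[0,0,0.001],0],
  [[0,0,0.001],0],
  [[0,0,0],0],
])

```text
time_s: 52.18
ee_pos: [0.6064, 0.1105, 0.1534]
tool_rot: [-0.038, 0.999, -0.0, 0.0]
contact_force: [-2.6, -1.0, 8.9]
grip_width: 0.0442
grip_force: 11.9
```

step_arm([
  [[0,0,0],0],
  [[0,0,0],0],
  [[0,0,0],0],
  [[0,0,0],0],
], grip=0.35)

```text
time_s: 52.68
ee_pos: [0.6061, 0.1105, 0.1526]
tool_rot: [-0.038, 0.999, -0.0, -0.0]
contact_force: [-0.1, 0.8, 0.1]
grip_width: 0.0617
grip_force: 0.0
```

step_arm([
  [[0,0,-0.03],0],
  [[0,0,-0.05],0],
  [[0,0,-0.06],0],
  [[0.05,0,0],0],
  [[0.05,0,0],0],
  [[0.05,0,0],0],
  [[0,0,0],0],
  [[0,0,0],0],
])

```text
time_s: 53.68
ee_pos: [0.4572, 0.0993, 0.2931]
tool_rot: [-0.038, 0.999, 0.0, 0.001]
contact_force: [0.7, -0.1, 0.6]
grip_width: 0.0618
grip_force: 0.0
```

```bash
python3 -c "
from h import *
S=snap()
cv2.imwrite('pics/fin2.png',cv2.resize(S['side']['color'][200:350,230:430,::-1],(800,600)))
"
```

```text
(no output)
```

View pics/fin2.png

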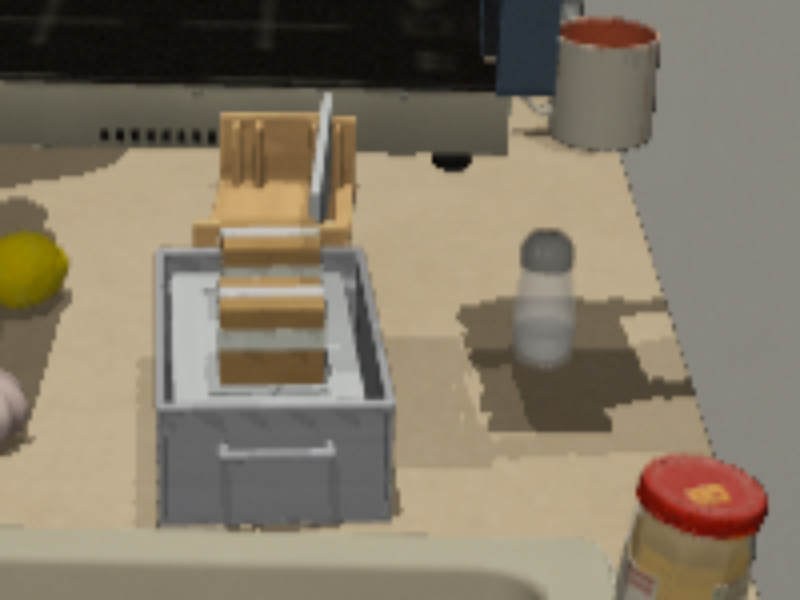

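Both cartons stand upright on the divider, at (270,250) and (272,335). The shaker stands on the worktop at (545,300), and the arm touches nothing.

```bash
python3 -c "
from plant import finish_job
print(finish_job())"
```

```text
the job is handed in; nothing more can be done
None
```

I packed the lunch box and handed it in at about 54 s: both tubs are on its floor, the divider lies flat on the ledges, both cartons stand on it, and the shaker is on the worktop; the hand-in gave no verdict.

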